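# Clip the lifting clamp on the parts carrier and hold the carrier up level

### The arm

A 6-joint arm with a two-finger parallel gripper is mounted at the origin on the work surface; the furniture and walls round the work are solid. World frame = base frame: x ahead of the robot, y to its left, z up, the work surface at z = 0. Lengths are in m, angles in rad, forces in N, time in s.
With the tool pointing down it reaches from about 0.4 to 0.925 m from the base axis. Payload 12.5 kg.
Tool frame: the origin (TCP) lies at the very end of the fingers, on their centre line; the grasp point (between the pads) lies 19 mm behind it; z points along the fingers, y is the direction in which the jaws open and shut (so a half turn about z gives the same grasp; the last joint's range is limited). The gripper opens to 95 mm and grips with 3 to 60 N. Pads are 20 mm wide; open, the fingers measure 119 mm over their backs; the gripper's body (75 mm by 180 mm) begins 59 mm behind the grasp point.
Start: joints at [1.006, 0.491, 1.559, -0, 1.092, -0.106], TCP at [0.277, 0.56, 0.215] pointing down, gripper open.
Joint ranges: [-3.1, 3.1], [-0.84, 2.19], [0.05, 2.79], [-1.13, 4.28], [0.06, 2.93], [-2.69, 2.69]. Speed limits (rad/s): [2.22, 2.22, 2.79, 3.14, 3.14, 3.14].

### API

Orientations are given as a rotation vector (axis times angle).
In Python, from workcell import monitor, viewer, robot gives the robot as it stands.
- The arm moves only by the shell command python3 -m pendant 'ROWS' [FORCE]. ROWS is JSON, a list of rows, each a list of 7 numbers: the shift along the tool's x, y, z in mm, then the turn, a rotation vector about the tool's x, y, z in rad, then the gripper's target within -1 to 1 (fully open at 1, half-way at 0, shut at -1). In form: [[tx, ty, tz, rx, ry, rz, gripper], ...]. A call has 1 to 20 rows; each row is the pose to reach, as a shift and turn from the pose commanded when the call began, along the tool's axes at that moment; what a row does not reach only later rows make up. A row lasts 1/8 s, in which the tool goes at most 62.5 mm and 10.7 degrees, less where a joint would pass 70% of its speed; a pose out of reach is approached as far as the arm can. A call with a gripper value outside its range is refused whole. The fingers move at their own pace and stop on an object; FORCE is the grip in N (left out, the last holds). Time passes only in rows, so rows that repeat a pose let the fingers close. It gives the time, the measured TCP pose, the force and the opening at its end, in the units of the state.
- monitor.observe(): the state, without advancing time (a new reading comes with each control period).
- viewer.grab_frame(name): name is "side" or "top"; returns the picture (384x512x3 uint8, red, green, blue); there is no depth.
- viewer.camera_model(name): a dict with "intrinsics" (3x3 intrinsics, pixels), "view" (4x4, takes a point from world to camera coordinates). Camera axes: x right, y down, z forward; pixel columns grow to the right and rows downward; lengths in m; the calibration is good to about 2 mm. A picture is of the moment at which its call begins. camera_model takes no time and is no camera call.
- robot.close_job(): hands the job in, once; it reports no verdict.
Trained networks look in the newest picture that a camera, given by its name, has taken for a name from the list of things; names that differ only in an ending like _2 or _b are one class to them, and where a whole thing is asked for, a point or a joint stands for the part that bears it (a point fixed in the world has none). Each returns a list of dicts, best first, with "conf" (0 to 1); they miss things now and then, are a little off and sometimes report something else, mostly with a low value. They report only what shows in the picture. A call takes as long as a camera call. They do not tell look-alikes from the thing itself.
- viewer.outline_of(camera, query): "mask" (384x512 bool, what is visible of it) and "extent" ([left, top, right, bottom] in pixels, round what is visible of it).
The state is a dict: "t": time; "joints": joint angles; "qd": joint speeds; "tau": joint torques, N m; "ee_pos": TCP position; "ee_rot": TCP orientation; "force": force on the tool from outside, world axes, zero at the start; "ft_torque": the same for the moment, N m; "opening": opening from 0.0 (shut) to 1.0 (fully open).
Only numpy, scipy, OpenCV 4.12 (cv2) and the standard library are available. Lean on these libraries where they do the work, as an engineer would, in place of code of your own. Each camera call takes 0.05 s, during which the arm holds its last target.

### The job

Take the lifting clamp by its black grip and press it down over the middle of the parts carrier's handle rod until the rod has snapped in past the sprung gate, while the carrier still stands on the table. Then lift the carrier by the clamp alone, keeping the parts in it, and finish while holding it steady and level in the air with its underside about 10 cm above the table. Leave the wooden block and the other things on the table where they are.

Things in the scene. Friction and masses are not known exactly. Their poses are not given: they have to be found in the camera images.
- clamp: the lifting clamp, 34 (x) x 36 (y) x 100 mm tall, 0.18 kg, standing upright: a steel stirrup (inverted U, open below) with a black grip block on top. Origin: centre of its underside; z up. The slot for the rod runs along its y axis, is 24 mm wide in x between 5 mm thick legs, and ends at a steel crown 48 mm above the underside
- clamp_grip (a point): the middle of the clamp's black plastic grip block, 80 mm above the clamp's underside; axes as the clamp's. The block is 28 (x) x 36 (y) mm and reaches from 58 to 100 mm above the underside. The carrier's rod should enter the slot within 3 mm of its middle, or a little toward -x, because the raised gate stands beside the +x leg
- clamp_gate (a joint): the clamp's gate, a steel flap 4 mm thick across the slot, hinged at the +x leg 8 mm above the underside. 0 rad = shut and level, grows as it swings up into the slot, to 1.6; it cannot swing down. A weak spring (under 2 N) shuts it. It drops shut under the rod once the rod's axis is about 33 mm above the clamp's underside (crown stops it at 44 mm); a hung rod's axis lies at 14 mm
- carrier: the parts carrier, a grey open sheet-metal tray 120 (x) x 200 (y) x 45 mm high, 3 mm walls, 0.3 to 0.5 kg plus a load of about 0.15 kg, with a fixed rod handle arched over its middle along y. Origin: centre of its underside; z up
- handle_mid (a point): the middle of the handle rod's axis, 125 mm above the carrier's underside; the rod is 8 mm thick steel, level, straight for 160 mm along the carrier's y axis. The loaded carrier balances here within about 10 mm
- saddle_center (a point): the centre of the black moulded saddle block (40 x 90 x 40 mm) lying in the carrier
- tray_knob0_center (a point): the centre of a black star knob (29 x 32 x 22 mm) lying in the carrier
- tray_knob1_center (a point): the centre of the other black star knob (29 x 32 x 22 mm) lying in the carrier
- spacer: a pine block, 45 (x) x 110 (y) x 40 mm, lying on the table, to be left alone; origin: centre of its underside
- lone_knob: a black star knob, 29 x 32 x 22 mm, lying on the table outside the carrier, to be left alone; origin: centre of its underside
Mind the look-alikes: they are no part of the job. Leave any green look-alike of the part that bears saddle_center alone.

How it is judged:
By the outcome, as a careful person would: the job done as asked, in the order asked, and still so for the second after the job is handed in, while the arm keeps its last pose, push and grip.
It also fails if it takes over 48 s, if anything falls off the work surface, if the arm or the gripper's body presses on something with over 40 N, if the wrist force passes 120 N, or if a joint passes its speed limit or range.

## Working session

There is one attempt and no reset: what is moved stays moved. The work goes in short steps, Python scripts to look and compute and a shell command to move; the robot and the scene stay as the last step left them, time stands still between calls to the robot, and variables do not carry over. Pictures are saved under pics/ and viewed, and the job is handed in when it is done.

```bash
mkdir -p pics; ls; python3 - <<'E'
from workcell import monitor, viewer, robot
import cv2
for n in ("side","top"):
    im=viewer.grab_frame(n); cv2.imwrite(f"pics/{n}0.png",im[:,:,::-1])
    c=viewer.camera_model(n); print(n,c["intrinsics"],c["view"])
print(monitor.observe())
E
```

```text
pics
side [[360.95727023   0.         260.76267882]
 [  0.         360.95727023 189.48154396]
 [  0.           0.           1.        ]] [[ 0.99407253 -0.10828926  0.00965586 -0.49776703]
 [-0.06307101 -0.64675345 -0.76008685  0.14649416]
 [ 0.0885542   0.75497246 -0.64974975  0.87819681]
 [ 0.          0.          0.          1.        ]]
top [[453.24691763   0.         256.57348334]
 [  0.         453.24691763 196.44093457]
 [  0.           0.           1.        ]] [[ 8.80085423e-02 -9.96115500e-01  2.89966810e-03  1.23940617e-03]
 [-9.75000942e-01 -8.67385376e-02 -2.04571723e-01  5.18842978e-01]
 [ 2.04028577e-01  1.51768800e-02 -9.78847282e-01  1.24414196e+00]
 [ 0.00000000e+00  0.00000000e+00  0.00000000e+00  1.00000000e+00]]
{'t': 0.1, 'joints': array([ 1.00638333e+00,  4.91465474e-01,  1.55941505e+00, -1.57129841e-05,
        1.09169590e+00, -1.05622633e-01]), 'qd': array([-0.00045787, -0.00224545, -0.00184071, -0.00128991,  0.00039743,
        0.00093553]), 'tau': array([ 1.95332199e-03, -6.13626122e+01, -2.58604324e+01,  6.93608215e-02,
        4.69854602e-02, -4.76691991e-05]), 'ee_pos': array([0.27666308, 0.56017655, 0.21413205]), 'ee_rot': array([-7.14280599e-01, -3.05899591e+00,  1.46645241e-03]), 'force': array([-0.23254967,  0.32886583,  0.04811412]), 'ft_torque': array([ 0.02061244, -0.00042283,  0.00130076]), 'opening': 0.9981502804778893}
```

View pics/side0.png

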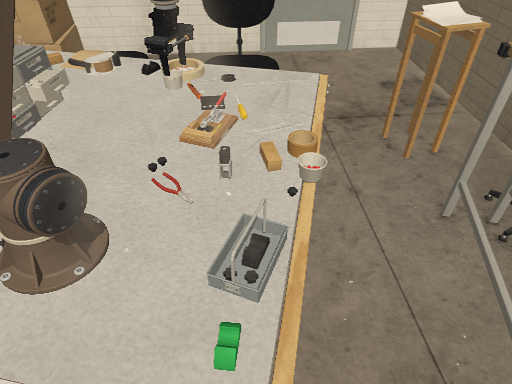

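View pics/top0.png

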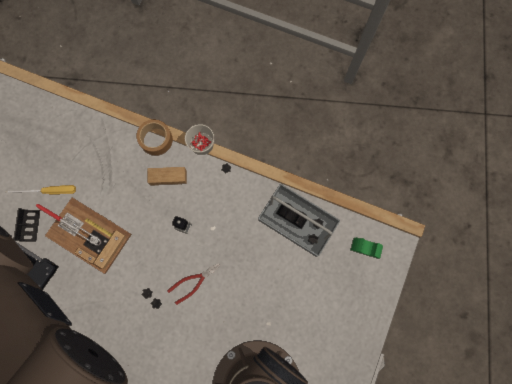

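```bash
python3 - <<'E'
from workcell import monitor, viewer, robot
import cv2,numpy as np
for n in ("side","top"):
    im=viewer.grab_frame(n).copy()
    for q,c in (("clamp",(255,0,0)),("carrier",(0,255,0)),("clamp_grip",(255,255,0)),("handle_mid",(0,0,255)),("clamp_gate",(255,0,255)),("spacer",(0,255,255))):
        for d in viewer.outline_of(n,q)[:2]:
            print(n,q,round(d["conf"],2),d["extent"],d["mask"].sum())
            if d["conf"]>.4:
                cs,_=cv2.findContours(d["mask"].astype(np.uint8),cv2.RETR_EXTERNAL,cv2.CHAIN_APPROX_NONE)
                cv2.drawContours(im,cs,-1,c,1)
    cv2.imwrite(f"pics/{n}_seg.png",im[:,:,::-1])
E
```

```text
side clamp 0.79 [216.3, 146.8, 232.0, 178.5] 375
side carrier 0.89 [206.7, 201.0, 285.1, 303.2] 3656
side clamp_grip 0.94 [223.1, 145.5, 230.2, 179.4] 383
side clamp_gate 0.36 [221.3, 173.0, 230.2, 179.0] 35
side spacer 0.67 [257.3, 140.7, 281.4, 170.1] 495
top clamp 0.72 [170.3, 217.1, 191.8, 234.9] 228
top carrier 0.92 [259.5, 183.5, 340.0, 257.6] 2678
top clamp_grip 0.78 [170.3, 218.0, 188.8, 233.5] 234
top handle_mid 0.56 [258.7, 186.5, 338.3, 259.3] 2804
top spacer 0.91 [147.7, 167.7, 189.9, 186.9] 646
```

```bash
cat > h.py <<'E'
import numpy as np,cv2
from workcell import monitor, viewer, robot
C={n:viewer.camera_model(n) for n in("side","top")}
def proj(n,P):
    P=np.atleast_2d(P); c=C[n]; q=P@c["view"][:3,:3].T+c["view"][:3,3]; p=q@c["intrinsics"].T; return p[:,:2]/p[:,2:]
def back(n,uv,z):
    c=C[n]; R=c["view"][:3,:3]; t=c["view"][:3,3]; o=-R.T@t
    d=R.T@np.linalg.solve(c["intrinsics"],[uv[0],uv[1],1.]); return o+d*(z-o[2])/d[2]
def tri(a,b):
    A=[]
    for n,uv in(("side",a),("top",b)):
        c=C[n]; P=c["intrinsics"]@c["view"][:3]; A+= [uv[0]*P[2]-P[0],uv[1]*P[2]-P[1]]
    A=np.array(A); return np.linalg.lstsq(A[:,:3],-A[:,3],rcond=None)[0]
def crop(im,x,y,w,h,s,fn):
    cv2.imwrite(fn,cv2.resize(im[y:y+h,x:x+w,::-1],None,fx=s,fy=s,interpolation=cv2.INTER_CUBIC))
E
python3 - <<'E'
from h import *
s=cv2.imread("pics/side0.png")[:,:,::-1];t=cv2.imread("pics/top0.png")[:,:,::-1]
a=cv2.resize(s[140:190,195:255,::-1],None,fx=6.5,fy=6,interpolation=2);a=cv2.resize(a,(390,300))
b=cv2.resize(t[200:250,150:210,::-1],(390,300),interpolation=2)
c=cv2.resize(s[195:305,200:295,::-1],(390,300),interpolation=2)
d=cv2.resize(t[175:265,250:350,::-1],(390,300),interpolation=2)
cv2.imwrite("pics/crops0.png",np.vstack([np.hstack([a,b]),np.hstack([c,d])]))
E
```

```text
(no output)
```

View pics/crops0.png

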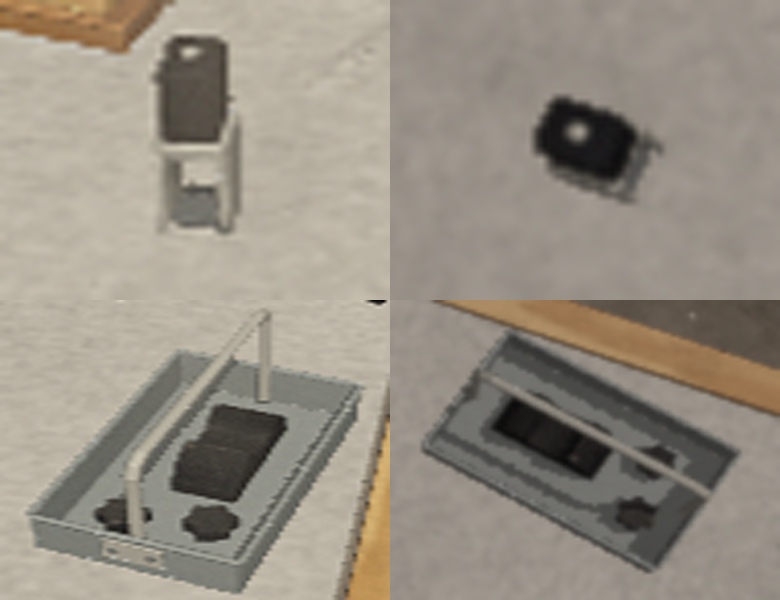

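```bash
cat > fit.py <<'E'
from h import *
from scipy.optimize import least_squares, minimize
def W(p,L):
    L=np.atleast_2d(L).astype(float); c,s=np.cos(p[2]),np.sin(p[2])
    return np.c_[p[0]+c*L[:,0]-s*L[:,1],p[1]+s*L[:,0]+c*L[:,1],L[:,2]]
S=cv2.imread("pics/side0.png");T=cv2.imread("pics/top0.png")
def carrier_pts():
    a=lambda u,v:(200+u/390*95,195+v/300*110); b=lambda u,v:(250+u/390*100,175+v/300*90)
    side=[a(32,217),a(180,52),a(362,88),a(243,255)]
    top=[b(122,35),b(350,155),b(265,270),b(35,147)]
    return side,top
side,top=carrier_pts()
for n,pts in(("side",side),("top",top)):
    P=np.array([back(n,q,.045) for q in pts]); print(n,P.round(3).tolist(), [round(float(np.linalg.norm(P[i]-P[i-1])),3) for i in range(4)])
P=np.array([back("top",q,.045) for q in top])
r=[back("top",(250+(482-390)/3.9,175+(373-300)/3.333),.125),back("top",(250+(712-390)/3.9,175+(495-300)/3.333),.125)]
print("rod top",np.round(r,3), np.mean(r,0), np.linalg.norm(r[0]-r[1]))
print("centre",P.mean(0),np.mean([back("side",q,.045) for q in side],0))
d=r[0]-r[1]; print("yaw",np.arctan2(-d[0],d[1]))
# clamp
for n,im in(("side",S[140:190,195:255]),("top",T[200:250,150:210])):
    g=im.max(2); m=g<80; nb,l,st,ce=cv2.connectedComponentsWithStats(m.astype(np.uint8)); i=1+st[1:,4].argmax(); print(n,st[i],ce[i]+([195,140] if n=="side" else [150,200]))
E
python3 fit.py
```

```text
side [[0.37, -0.144, 0.045], [0.461, 0.032, 0.045], [0.565, -0.024, 0.045], [0.476, -0.19, 0.045]] [0.115, 0.198, 0.119, 0.188]
top [[0.557, -0.021, 0.045], [0.467, -0.195, 0.045], [0.364, -0.139, 0.045], [0.453, 0.035, 0.045]] [0.118, 0.196, 0.117, 0.196]
rod top [[ 0.505  0.     0.125]
 [ 0.419 -0.164  0.125]] [ 0.46205046 -0.08204669  0.125     ] 0.1849417549686405
centre [ 0.46022577 -0.0804054   0.045     ] [ 0.46813418 -0.08145257  0.045     ]
yaw -0.4786116187030598
side [25 14  4  9 13] [220.61538462 159.07692308]
top [ 22  16  18  15 154] [179.87012987 223.24675325]
```

```bash
cat > fit2.py <<'E'
from fit import *
def box(x0,x1,y0,y1,z0,z1): return np.array([[x,y,z] for x in(x0,x1) for y in(y0,y1) for z in(z0,z1)],float)
def soft(n,pts,sc=8,roi=None):
    x,y,w,h=roi; uv=(proj(n,pts)+.5-[x,y])*sc
    m=np.zeros((h*sc,w*sc),np.uint8); cv2.fillConvexPoly(m,cv2.convexHull(np.round(uv).astype(np.int32)),1)
    return m
rois={"side":(195,140,60,50),"top":(150,200,60,50)}
grip=box(-.014,.014,-.018,.018,.058,.100)
def dark(im,roi,thr):
    x,y,w,h=roi; g=im[y:y+h,x:x+w].max(2).astype(np.uint8)
    g=cv2.resize(g,None,fx=8,fy=8,interpolation=cv2.INTER_CUBIC); m=(g<thr).astype(np.uint8)
    nb,l,st,ce=cv2.connectedComponentsWithStats(m); c=l[h*4+ (-60 if im is S else 0),w*4]
    return g,m
x,y,w,h=rois["side"]; 
if __name__=="__main__":
    M={}
    for n,im,thr in(("side",S,115),("top",T,100)):
        g,m=dark(im,rois[n],thr)
        if n=="side": m[:8*5,:8*22]=0; m[:48,:]=m[:48,:]; m[23*8:]=0
        m=cv2.morphologyEx(m,cv2.MORPH_CLOSE,np.ones((25,25)))
        nb,l,st,ce=cv2.connectedComponentsWithStats(m); i=1+st[1:,4].argmax(); M[n]=(l==i).astype(np.uint8); print(n,st[i]/8)
    def cost(p):
        c=0
        for n in M:
            m=soft(n,W(p,grip),8,rois[n]); c+=1-(m&M[n]).sum()/(m|M[n]).sum()
        return c
    x0=tri((227,160),(180,224)); print(x0)
    best=[]
    for yaw in np.radians(np.arange(-90,90,10)):
        r=minimize(cost,[x0[0],x0[1],yaw],method="Nelder-Mead",options=dict(initial_simplex=np.array([[x0[0],x0[1],yaw],[x0[0]+.01,x0[1],yaw],[x0[0],x0[1]+.01,yaw],[x0[0],x0[1],yaw+.2]])))
        best.append((r.fun,*r.x.round(4),round(np.degrees(r.x[2]))))
    best.sort(); print(*best[:8],sep="\n")
    for n in M: print(n,[round(1-(lambda m:(m&M[n]).sum()/(m|M[n]).sum())(soft(n,W(best[0][1:4],grip),8,rois[n])),3)])
E
python3 fit2.py | tail -14
```

```text
top [ 22  16  18  15 154] [179.87012987 223.24675325]
side [  24.       6.125   11.375   16.875 1309.75 ]
top [  22.125   16.125   19.5     17.25  1640.625]
[0.42174268 0.25610537 0.05350357]
(np.float64(0.45373935257330245), np.float64(0.4181), np.float64(0.2503), np.float64(-0.1795), -10)
(np.float64(0.45518078088089164), np.float64(0.4174), np.float64(0.2501), np.float64(-0.215), -12)
(np.float64(0.45586616394467083), np.float64(0.4172), np.float64(0.2503), np.float64(-0.2572), -15)
(np.float64(0.45605537531699936), np.float64(0.4175), np.float64(0.2501), np.float64(-0.209), -12)
(np.float64(0.4567795206552828), np.float64(0.4175), np.float64(0.2505), np.float64(-0.2481), -14)
(np.float64(0.45740548257284896), np.float64(0.4174), np.float64(0.2499), np.float64(-0.223), -13)
(np.float64(0.46177005324834697), np.float64(0.4185), np.float64(0.2504), np.float64(-0.1361), -8)
(np.float64(0.46275259839911886), np.float64(0.4186), np.float64(0.2494), np.float64(-0.1206), -7)
side [np.float64(0.235)]
top [np.float64(0.224)]
```

```bash
cat > ov.py <<'E'
from fit2 import *
def wire(im,n,roi,size,boxes,p,col,z=0):
    x,y,w,h=roi; k=np.array([size[0]/w,size[1]/h])
    if im is None: return
    for b in boxes:
        P=W(p,b)+[0,0,z]; uv=((proj(n,P)+.5-[x,y])*k).astype(int)
        for i in range(8):
            for j in range(i):
                if ((b[i]!=b[j]).sum())==1: cv2.line(im,tuple(map(int,uv[i])),tuple(map(int,uv[j])),col,1)
def view(src,n,roi,size):
    x,y,w,h=roi; return cv2.resize(src[y:y+h,x:x+w],size,interpolation=2)
clampB=[grip,box(-.017,.017,-.018,.018,.048,.058),box(-.017,-.012,-.018,.018,0,.048),box(.012,.017,-.018,.018,0,.048)]
carB=[box(-.06,.06,-.1,.1,0,.045),box(-.004,.004,-.08,.08,.121,.129)]
E
cat > ov0.py <<'E'
from ov import *
import sys
pc=eval(sys.argv[1]);pk=eval(sys.argv[2])
out=[]
for n,src,r in(("side",S,(200,140,48,45)),("top",T,(157,200,48,45))):
    v=view(src,n,r,(390,300)); wire(v,n,r,(390,300),clampB[:2] if n=="top" else clampB,pc,(0,0,255)); out.append(v)
for n,src,r in(("side",S,(200,195,95,110)),("top",T,(250,175,100,90))):
    v=view(src,n,r,(390,300)); wire(v,n,r,(390,300),carB,pk,(0,0,255)); out.append(v)
cv2.imwrite(sys.argv[3],np.vstack([np.hstack(out[:2]),np.hstack(out[2:])]))
E
python3 ov0.py "(.418,.2503,-.20)" "(.464,-.081,-.479)" pics/ov0.png >/dev/null
```

```text
(no output)
```

View pics/ov0.png

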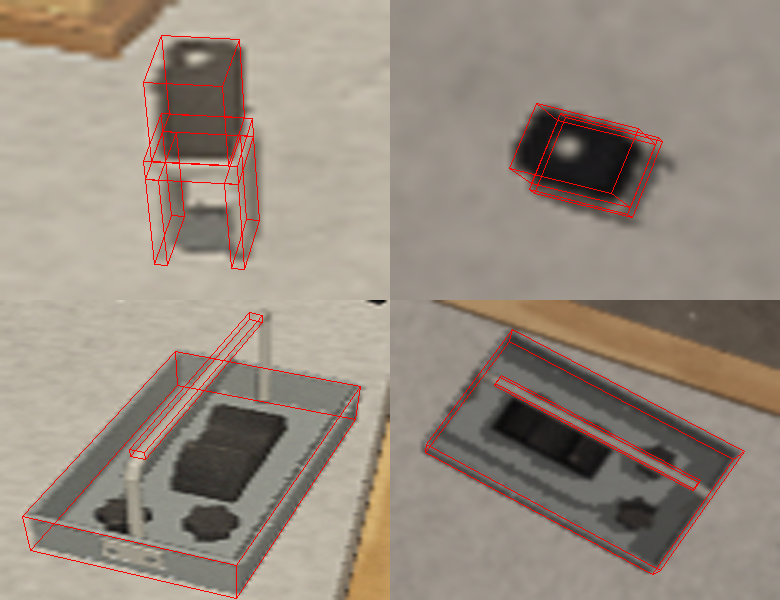

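```bash
cat > ov1.py <<'E'
from ov import *
out=[]
for p in ((.420,.252,-.1),(.4205,.252,-.2)):
  row=[]
  for n,src,r in(("side",S,(207,142,36,42)),("top",T,(162,203,36,42))):
    v=view(src,n,r,(390,455))[:,:]; 
    wire(v,n,r,(390,455),clampB[:1] if n=="top" else clampB,p,(0,0,255)); v=cv2.resize(v,(257,300)) if 0 else v; row.append(v[:300] if n=="side" and 0 else v)
  out.append(cv2.resize(np.hstack(row),(514,300),interpolation=cv2.INTER_AREA))
cv2.imwrite("pics/ov1.png",np.vstack(out))
for n in C: print(n,-C[n]["view"][:3,:3].T@C[n]["view"][:3,3])
E
python3 ov1.py | tail -2
```

```text
side [ 0.42628805 -0.62217162  0.68676281]
top [0.2519228  0.02735608 1.32396198]
```

View pics/ov1.png

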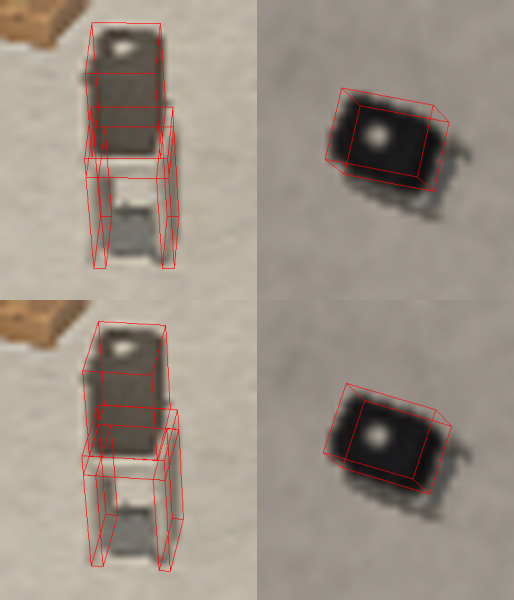

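```bash
python3 -m pendant '[[-44,-35,0,0,0,0.18,1],[-88,-70,0,0,0,0.36,1],[-132,-106,0,0,0,0.54,1],[-176,-141,0,0,0,0.72,1],[-220,-177,0,0,0,0.9,1],[-264,-212,0,0,0,1.08,1],[-264,-212,0,0,0,1.25,1],[-264,-212,0,0,0,1.25,1],[-264,-212,0,0,0,1.25,0.2],[-264,-212,0,0,0,1.25,0.2]]'
python3 - <<'E'
from h import *
from scipy.spatial.transform import Rotation as Rr
s=monitor.observe(); print(s["t"],s["ee_pos"],s["joints"],s["opening"],s["force"]); print(Rr.from_rotvec(s["ee_rot"]).as_matrix().round(3))
E
```

```text
t: 2.05
ee_pos: [0.4193, 0.254, 0.2146]
ee_rot: [-2.366, -2.067, -0.0]
force: [-0.1, 0.6, -0.4]
opening: 0.846
2.05 [0.41929271 0.25395161 0.21463115] [4.09712016e-01 3.00216101e-01 1.88052085e+00 4.58457600e-05
 9.60791810e-01 5.44340019e-01] 0.845945976644879 [-0.13138145  0.55265862 -0.36116983]
[[ 0.134  0.991  0.   ]
 [ 0.991 -0.134  0.   ]
 [ 0.     0.    -1.   ]]
```

```bash
python3 -m pendant '[[0,0,45,0,0,0,0.2],[0,0,90,0,0,0,0.2],[0,0,95,0,0,0,0.2],[0,0,95,0,0,0,0.2]]'
python3 - <<'E'
from h import *
s=monitor.observe(); print(s["t"],s["ee_pos"],s["opening"])
a=viewer.grab_frame("side");b=viewer.grab_frame("top")
cv2.imwrite("pics/s1.png",a[:,:,::-1]);cv2.imwrite("pics/t1.png",b[:,:,::-1])
cv2.imwrite("pics/c1.png",np.hstack([cv2.resize(a[105:185,190:270,::-1],(400,400),interpolation=2),cv2.resize(b[180:260,140:220,::-1],(400,400),interpolation=2)]))
E
```

```text
t: 2.55
ee_pos: [0.4199, 0.2538, 0.1204]
ee_rot: [2.368, 2.064, 0.001]
force: [0.2, -0.7, 0.8]
opening: 0.603
2.55 [0.41991201 0.25383807 0.12040176] 0.6026565212462576
```

View pics/c1.png

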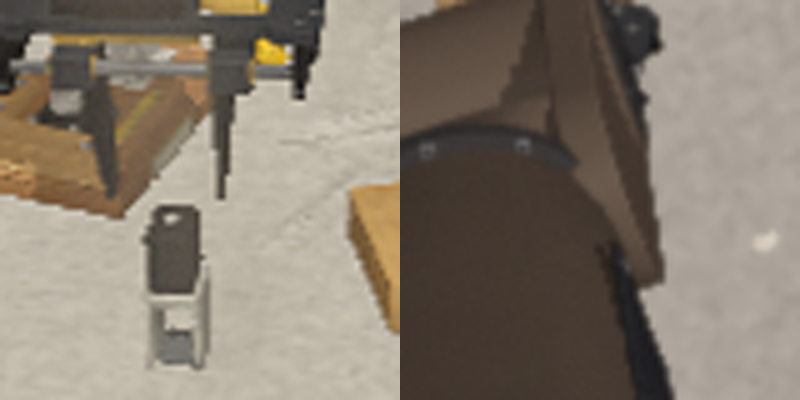

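```bash
python3 - <<'E'
from h import *
print(proj("side",[[.4199,.2538,.1204],[.4199,.2538,.1],[.4199,.2538,0],[.4239,.2538,.1],[.4199,.2638,.1]]))
a=cv2.imread("pics/s1.png")
# fine profile
for v in (143,): print(v,a[v,205:240].max(1))
for v in range(148,163,3): print(v,a[v,212:236].max(1))
E
```

```text
[[223.33333399 141.88671065]
 [223.7412165  147.86337042]
 [225.59934359 175.09031293]
 [225.13072475 147.79015097]
 [223.6351003  145.93848431]]
143 [126 127 133 132 128 124  83  68 103 118 114 112 112 117 183 197 195 194
 192 191 193 192 192 194 193 195 189 190 125  78 179 191 190 189 190]
148 [127 119 120 180 190 189 188 190 127  79  98 186 201 155  99  88  86  77
 184 196 195 196 195 194]
151 [187 189 191 190 191 195 199 133  77  83  85  86  90  90  87  86  84  78
 186 198 195 195 191 188]
154 [184 185 188 189 191 192 198 131  73  79  85  81  85  83  89  85  85  77
 175 187 189 188 189 191]
157 [186 189 190 190 191 193 197 129  75  79  80  83  83  87  87  86  89  79
 185 199 196 196 192 192]
160 [193 193 193 192 193 197 204 134  74  78  84  81  86  88  86  84  83 113
 180 155 183 195 192 190]
```

```bash
python3 -m pendant '[[0,1.5,20,0,0,-0.03,0.2],[0,1.5,40,0,0,-0.03,0.2],[0,1.5,58,0,0,-0.03,0.2],[0,1.5,58,0,0,-0.03,0.2],[0,1.5,58,0,0,-0.03,-0.2]]' 20
python3 - <<'E'
from h import *
a=viewer.grab_frame("side")
cv2.imwrite("pics/c2.png",cv2.resize(a[115:195,185:275,::-1],(630,560),interpolation=2))
E
```

```text
t: 3.28
ee_pos: [0.4216, 0.2535, 0.0628]
ee_rot: [2.338, 2.098, 0.003]
force: [-0.3, 0.6, 0.7]
opening: 0.543
```

View pics/c2.png

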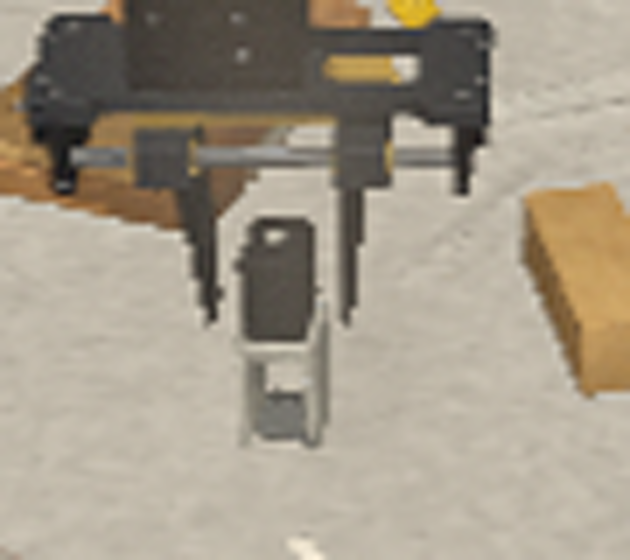

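```bash
python3 -m pendant '[[0,0,0,0,0,0,-0.5],[0,0,0,0,0,0,-0.5],[0,0,0,0,0,0,-0.8],[0,0,0,0,0,0,-0.8],[0,0,0,0,0,0,-0.8]]' 20;python3 -m pendant '[[0,0,0,0,0,0,-1],[0,0,0,0,0,0,-1]]' 60
python3 - <<'E'
from h import *
a=viewer.grab_frame("side")
cv2.imwrite("pics/c3.png",cv2.resize(a[115:195,185:275,::-1],(630,560),interpolation=2))
E
```

```text
t: 3.95
ee_pos: [0.4214, 0.2533, 0.0621]
ee_rot: [2.338, 2.098, 0.001]
force: [-0.8, 0.1, 6.7]
opening: 0.318
t: 4.2
ee_pos: [0.4213, 0.2533, 0.0621]
ee_rot: [2.338, 2.098, 0.001]
force: [0.3, -0.6, 5.7]
opening: 0.311
```

View pics/c3.png

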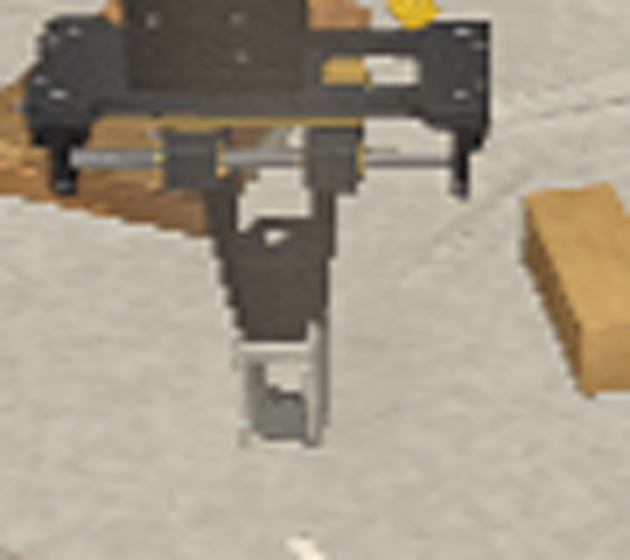

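```bash
python3 -m pendant '[[0,0,-15,0,0,0,-1],[0,0,-45,0,0,0,-1],[0,0,-90,0,0,0,-1],[0,0,-140,0,0,0,-1],[-20,5,-190,0,0,0.03,-1],[-60,14,-230,0,0,0.08,-1],[-105,25,-245,0,0,0.13,-1],[-150,36,-245,0,0,0.18,-1],[-195,46,-245,0,0,0.23,-1],[-240,57,-245,0,0,0.28,-1],[-280,67,-245,0,0,0.33,-1],[-310,74,-245,0,0,0.37,-1],[-328,77.5,-245,0,0,0.37,-1],[-328,77.5,-245,0,0,0.37,-1],[-328,77.5,-245,0,0,0.37,-1]]'
python3 - <<'E'
from h import *
a=viewer.grab_frame("side");b=viewer.grab_frame("top")
cv2.imwrite("pics/s4.png",a[:,:,::-1]);cv2.imwrite("pics/t4.png",b[:,:,::-1])
cv2.imwrite("pics/c4.png",np.hstack([cv2.resize(a[110:310,160:310,::-1],(450,600),interpolation=2),cv2.resize(b[160:270,240:350,::-1],(350,350),interpolation=2).copy() if 0 else cv2.copyMakeBorder(cv2.resize(b[160:270,240:350,::-1],(350,350),interpolation=2),0,250,0,0,0)]))
E
```

```text
t: 6.12
ee_pos: [0.4625, -0.0805, 0.3068]
ee_rot: [-2.683, -1.633, -0.0]
force: [-0.5, 0.8, -1.8]
opening: 0.312
```

View pics/c4.png

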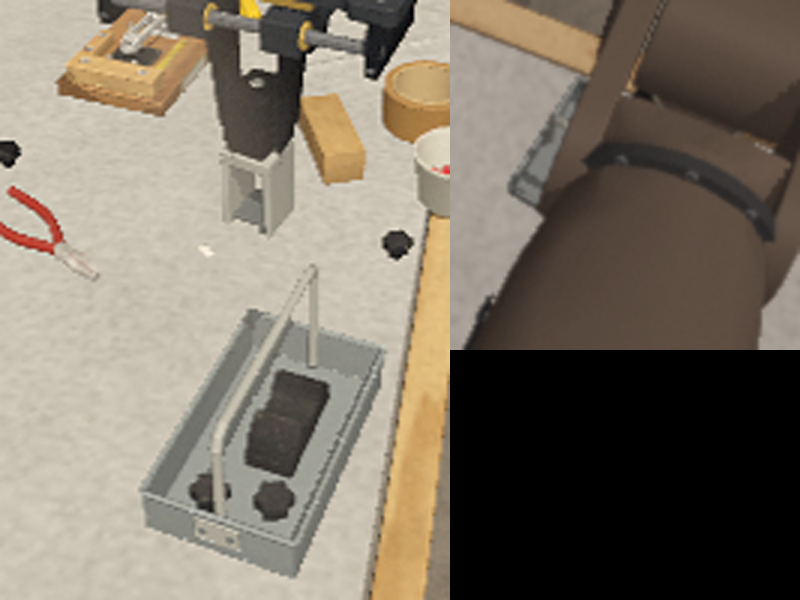

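```bash
cat > rod.py <<'E'
from ov import *
from scipy.ndimage import map_coordinates
S4=cv2.imread("pics/s4.png")
def rodline(n,im,p0,dark=False):
    # for stations along the rod, profile perpendicular in world x of carrier at z=.125, find bright centroid
    g=im.mean(2).astype(float); res=[]
    c=np.array([np.cos(p0[2]),np.sin(p0[2])])
    for y in np.linspace(-.075,.075,31):
        xs=np.linspace(-.02,.02,161)
        uv=proj(n,W(p0,np.c_[xs,np.full(161,y),np.full(161,.125)]))
        pr=map_coordinates(g,[uv[:,1],uv[:,0]],order=1)
        m=np.abs(xs)<.009
        w=pr-np.median(pr[np.abs(xs)>.008]); i=np.argmax(np.where(m,w,-99)); 
        if w[i]<25: continue
        k=np.abs(xs-xs[i])<.007; ww=np.clip(w[k]-.4*w[i],0,None); res.append((y,(ww*xs[k]).sum()/ww.sum()))
    r=np.array(res); 
    for _ in range(3):
        f=np.polyfit(r[:,0],r[:,1],1); e=r[:,1]-np.polyval(f,r[:,0]); r=r[np.abs(e)<max(2*e.std(),.0004)]
    return f,e.std(),len(r)
p0=(.464,-.081,-.479)
for n,im in(("top",T),("side",S),("side",S4)): print(n,rodline(n,im,p0))
E
python3 rod.py | tail -3
python3 - <<'E'
import sys; sys.argv=["x"]
from ov import *
p=(.4625,-.0805,-.479); im=cv2.imread("pics/s4.png"); r=(215,140,60,56)
v=view(im,"side",r,(600,560)); v2=v.copy(); wire(v2,"side",r,(600,560),clampB,p,(0,0,255),z=.3068-.062)
cv2.imwrite("pics/c5.png",np.hstack([cv2.resize(v,(400,373)),cv2.resize(v2,(400,373))]))
E
```

```text
top (array([ 0.00606082, -0.00030966]), np.float64(0.00047286570171518644), 24)
side (array([0.00468135, 0.00107696]), np.float64(0.00020698698825332717), 18)
side (array([0.00477017, 0.00106962]), np.float64(0.000200507391222047), 18)
side [[0.37, -0.144, 0.045], [0.461, 0.032, 0.045], [0.565, -0.024, 0.045], [0.476, -0.19, 0.045]] [0.115, 0.198, 0.119, 0.188]
top [[0.557, -0.021, 0.045], [0.467, -0.195, 0.045], [0.364, -0.139, 0.045], [0.453, 0.035, 0.045]] [0.118, 0.196, 0.117, 0.196]
rod top [[ 0.505  0.     0.125]
 [ 0.419 -0.164  0.125]] [ 0.46205046 -0.08204669  0.125     ] 0.1849417549686405
centre [ 0.46022577 -0.0804054   0.045     ] [ 0.46813418 -0.08145257  0.045     ]
yaw -0.4786116187030598
side [25 14  4  9 13] [220.61538462 159.07692308]
top [ 22  16  18  15 154] [179.87012987 223.24675325]
```

View pics/c5.png

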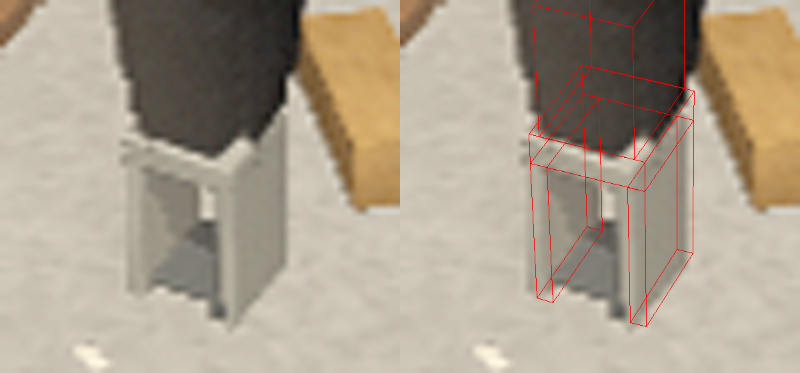

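```bash
python3 -m pendant '[[0,1,-0,0,0,0,-1],[1,2.5,40,0,0,0,-1],[2,2.5,80,0,0,0,-1],[2,2.5,102,0,0,0,-1],[2,2.5,102,0,0,0,-1],[2,2.5,102,0,0,0,-1]]'
python3 - <<'E'
import sys
from ov import *
s=monitor.observe();print(s["t"],s["ee_pos"],s["force"])
a=viewer.grab_frame("side")[:,:,::-1].copy();cv2.imwrite("pics/s6.png",a)
e=s["ee_pos"];p=(e[0],e[1],-.479); r=(210,165,70,70)
v=view(a,"side",r,(560,560)); v2=v.copy(); wire(v2,"side",r,(560,560),clampB[2:],p,(0,0,255),z=e[2]-.062);wire(v2,"side",r,(560,560),carB,(.464,-.081,-.482),(0,255,0))
cv2.imwrite("pics/c6.png",cv2.resize(np.hstack([v,v2]),(800,400),interpolation=2))
E
```

```text
t: 6.98
ee_pos: [0.4664, -0.0806, 0.2055]
ee_rot: [2.683, 1.632, 0.001]
force: [1.2, 0.2, -0.9]
opening: 0.31
side [[0.37, -0.144, 0.045], [0.461, 0.032, 0.045], [0.565, -0.024, 0.045], [0.476, -0.19, 0.045]] [0.115, 0.198, 0.119, 0.188]
top [[0.557, -0.021, 0.045], [0.467, -0.195, 0.045], [0.364, -0.139, 0.045], [0.453, 0.035, 0.045]] [0.118, 0.196, 0.117, 0.196]
rod top [[ 0.505  0.     0.125]
 [ 0.419 -0.164  0.125]] [ 0.46205046 -0.08204669  0.125     ] 0.1849417549686405
centre [ 0.46022577 -0.0804054   0.045     ] [ 0.46813418 -0.08145257  0.045     ]
yaw -0.4786116187030598
side [25 14  4  9 13] [220.61538462 159.07692308]
top [ 22  16  18  15 154] [179.87012987 223.24675325]
6.975 [ 0.46640617 -0.08059074  0.20552605] [ 1.169239    0.24609754 -0.86256777]
```

View pics/c6.png

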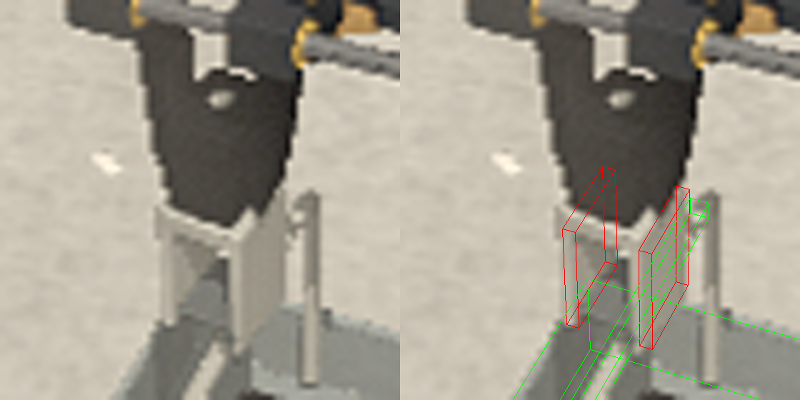

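```bash
cat > c7.py <<'E'
import sys
from ov import *
a=cv2.imread("pics/s6.png"); r=(228,195,40,50)
e=np.array([.46640617,-.08059074,.20552605])
outs=[]
gate=box(-.012,.012,-.016,.016,.006,.010)
for (dx,dy) in ((0,0),(-.002,0),(-.001,-.002)):
    c,s=np.cos(-.479),np.sin(-.479)
    p=(e[0]+dx,e[1]+dy,-.479)
    v=view(a,"side",r,(400,500)) ; wire(v,"side",r,(400,500),clampB[2:],p,(0,0,255),z=e[2]-.062)
    wire(v,"side",r,(400,500),carB[1:],W((.464,-.081,-.479),[[.00107,0,0]])[0][:2].tolist()+[-.484],(0,255,0)); outs.append(v)
outs.insert(0,view(a,"side",r,(400,500)))
cv2.imwrite("pics/c7.png",cv2.resize(np.vstack([np.hstack(outs[:2]),np.hstack(outs[2:])]),(800,1000))[:,:] )
cv2.imwrite("pics/c7a.png",np.hstack(outs[:2])); cv2.imwrite("pics/c7b.png",np.hstack(outs[2:]))
E
python3 c7.py >/dev/null
```

```text
(no output)
```

View pics/c7a.png

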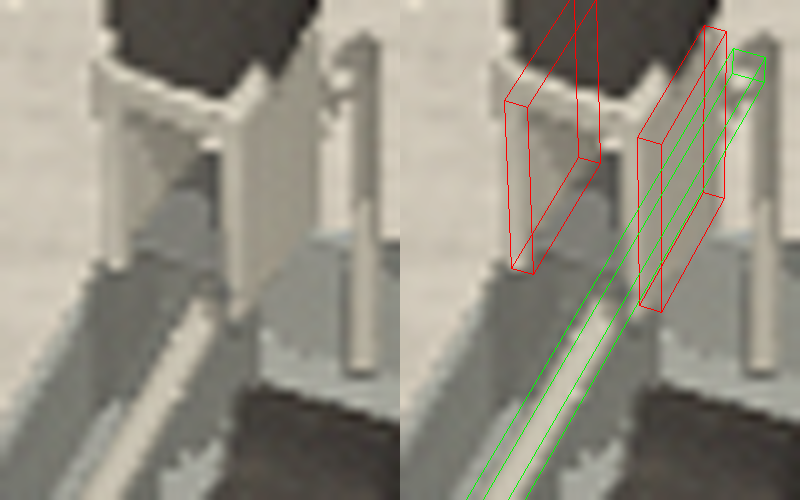

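View pics/c7b.png

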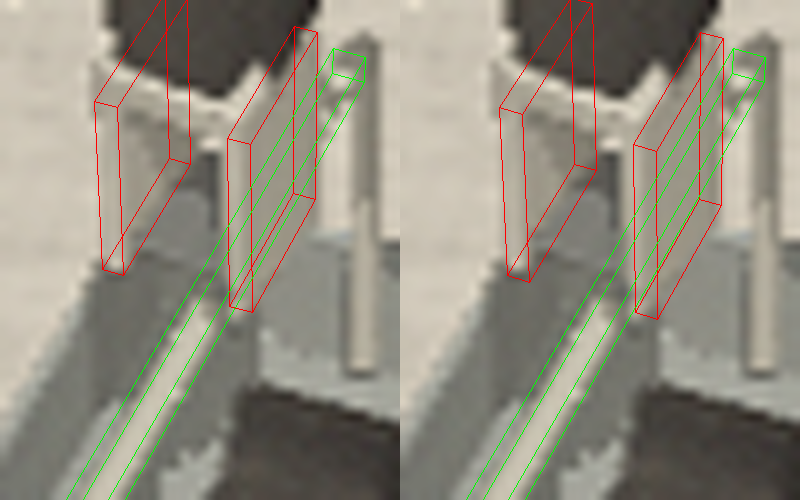

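```bash
cat > c8.py <<'E'
from ov import *
e=np.array([.46640617,-.08059074,.20552605])
a=cv2.imread("pics/s6.png")
g=cv2.resize(a[195:235,228:268],(800,800),interpolation=cv2.INTER_CUBIC); 
for i in range(0,40,5):
    cv2.putText(g,str(228+i),(i*20,10),0,.35,(0,0,255),1); cv2.putText(g,str(195+i),(0,i*20+10),0,.35,(0,0,255),1); cv2.line(g,(i*20,0),(i*20,5),(0,0,255),1)
cv2.imwrite("pics/c8.png",g[:600] if 0 else cv2.resize(g,(600,600)))
E
python3 c8.py>/dev/null
```

```text
(no output)
```

View pics/c8.png

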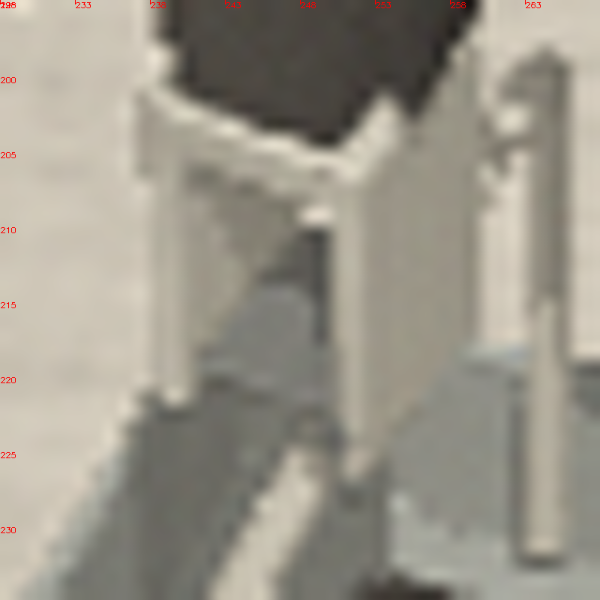

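```bash
cat > c9.py <<'E'
from ov import *
e=np.array([.46640617,-.08059074,.20552605])
px=lambda u,v:(228+u/15-.5,195+v/15-.5)
obs=np.array([px(368,478),px(478,350),px(152,400),px(190,402)])
L=np.array([[.017,-.018,0],[.017,.018,0],[-.017,-.018,0],[-.012,-.018,0]])
def f(q): return (proj("side",W((e[0]+q[0],e[1]+q[1],q[2]),L)+[0,0,e[2]-.062])-obs).ravel()
r=least_squares(f,[0,0,-.48],x_scale=[.001,.001,.01]);print("FIT",r.x,r.fun.round(2))
c=np.array([np.cos(-.479),np.sin(-.479)]);print("clampframe dx,dy",r.x[:2]@c, r.x[:2]@[-c[1],c[0]])
r=least_squares(lambda q:f([q[0],q[1],-.48]),[0,0],x_scale=[.001,.001]);print("FITfix",r.x,r.fun.round(2),r.x[:2]@c, r.x[:2]@[-c[1],c[0]])
E
python3 c9.py|tail -14 | grep -i -E "fit|frame"
```

```text
FIT [-0.00093299 -0.00271606 -0.64198742] [-0.56  0.74  0.99 -1.28  0.06 -0.16 -0.47  0.59]
clampframe dx,dy 0.00042382202871159644 -0.0028403968164073556
FITfix [-0.00225379 -0.00207075] [ 0.64  0.15 -0.31 -2.69  0.    0.96 -0.34  1.46] -0.001045751213445064 -0.002876452971087358
```

```bash
python3 -m pendant '[[1,0,0,0,0,-0.05,-1],[2,0,0,0,0,-0.1,-1],[2,0,0,0,0,-0.1,-1]]'
cat > c10.py <<'E'
import sys
from ov import *
s=monitor.observe();e=s["ee_pos"];print("POS",s["t"],e)
a=viewer.grab_frame("side")[:,:,::-1].copy();cv2.imwrite(sys.argv[1]+"_raw.png",a)
g=a[190:235,226:271]; v=cv2.resize(g,(400,400),interpolation=cv2.INTER_CUBIC); r=(226,190,45,45); v2=v.copy()
wire(v2,"side",r,(400,400),clampB[2:],eval(sys.argv[2]) if len(sys.argv)>2 else (e[0],e[1],-.478),(0,0,255),z=e[2]-.062)
cv2.imwrite(sys.argv[1]+".png",np.hstack([v,v2]))
E
python3 c10.py pics/c10 | grep POS
```

```text
t: 7.4
ee_pos: [0.4672, -0.0789, 0.2055]
ee_rot: [2.598, 1.764, 0.002]
force: [0.4, 0.3, -1.8]
opening: 0.31
POS 7.4 [ 0.46716113 -0.07889642  0.20552277]
```

View pics/c10.png

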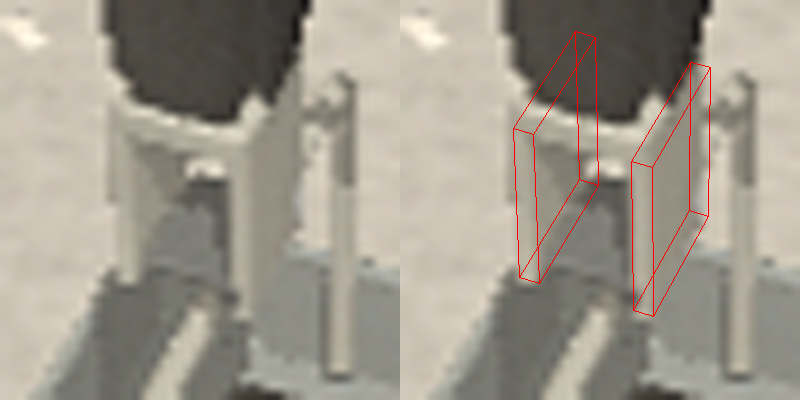

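```bash
python3 -m pendant '[[-1.5,-0.2,0,0,0,0,-1],[-3,-0.3,3,0,0,0,-1],[-3,-0.3,10,0,0,0,-1],[-3,-0.3,16,0,0,0,-1],[-3,-0.3,22,0,0,0,-1],[-3,-0.3,28,0,0,0,-1],[-3,-0.3,34,0,0,0,-1]]'
python3 c10.py pics/c11 | grep POS
```

```text
t: 8.32
ee_pos: [0.4656, -0.0816, 0.1702]
ee_rot: [2.599, 1.764, 0.0]
force: [0.9, -0.4, -2.1]
opening: 0.309
POS 8.325 [ 0.4655905  -0.08155712  0.17024896]
```

View pics/c11.png

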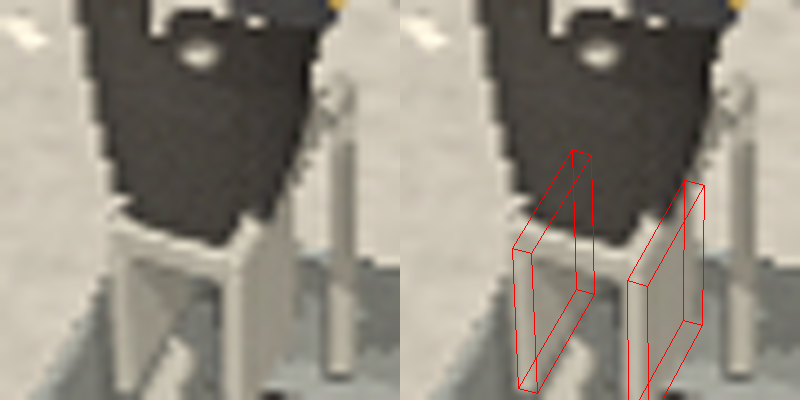

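```bash
python3 -m pendant '[[0,0,5,0,0,0,-1],[0,0,10,0,0,0,-1],[0,0,14,0,0,0,-1],[0,0,17,0,0,0,-1],[0,0,20,0,0,0,-1],[0,0,20,0,0,0,-1]]'
python3 - <<'E'
from h import *
s=monitor.observe();print(s["t"],s["ee_pos"],s["force"])
a=viewer.grab_frame("side")[:,:,::-1];cv2.imwrite("pics/c12_raw.png",a)
cv2.imwrite("pics/c12.png",cv2.resize(a[180:305,190:300],(528,600),interpolation=2))
E
```

```text
t: 9.12
ee_pos: [0.4653, -0.0815, 0.1504]
ee_rot: [-2.599, -1.764, 0.0]
force: [0.5, 0.2, -1.3]
opening: 0.311
9.125 [ 0.4653212  -0.08149694  0.15041186] [ 0.49291814  0.18405405 -1.33499188]
```

View pics/c12.png

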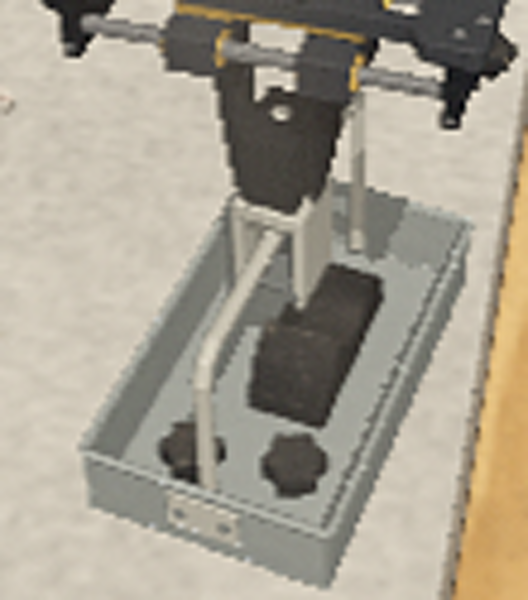

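```bash
python3 -m pendant '[[0,0,2.5,0,0,0,-1],[0,0,4.5,0,0,0,-1],[0,0,4.5,0,0,0,-1]]'; python3 -m pendant '[[0,0,-5,0,0,0,-1],[0,0,-10,0,0,0,-1],[0,0,-15,0,0,0,-1],[0,0,-20,0,0,0,-1],[0,0,-23,0,0,0,-1],[0,0,-23,0,0,0,-1]]'
python3 - <<'E'
from h import *
s=monitor.observe();print(s["t"],s["ee_pos"],s["force"])
a=viewer.grab_frame("side")[:,:,::-1];cv2.imwrite("pics/c13_raw.png",a)
cv2.imwrite("pics/c13.png",np.hstack([cv2.resize(a[170:305,190:300],(400,491),interpolation=2),cv2.resize(a[190:250,226:275],(400,491),interpolation=2)]))
E
```

```text
t: 9.55
ee_pos: [0.4654, -0.0815, 0.146]
ee_rot: [-2.599, -1.764, 0.0]
force: [0.2, -0.4, -1.5]
opening: 0.309
t: 10.3
ee_pos: [0.4655, -0.0815, 0.1693]
ee_rot: [2.599, 1.764, 0.001]
force: [0.6, -0.3, -1.2]
opening: 0.31
10.3 [ 0.46549852 -0.08153223  0.16932861] [ 0.6391395  -0.29435809 -1.20229232]
```

View pics/c13.png

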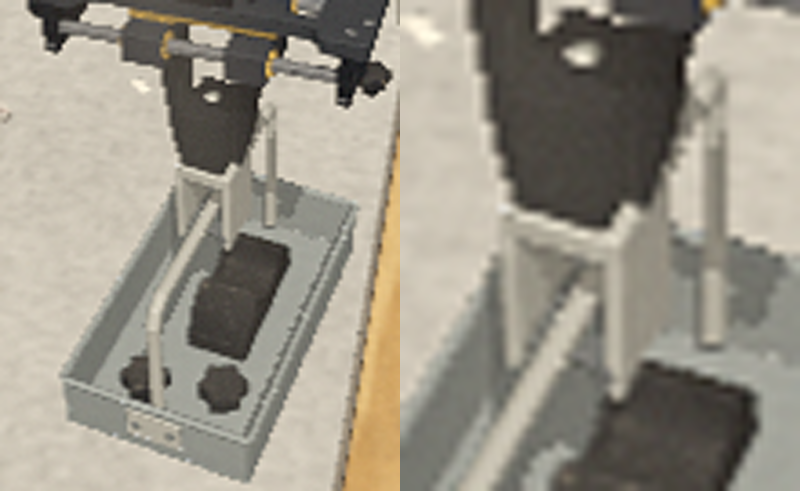

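```bash
python3 -m pendant '[[0,0,-2,0,0,0,-1],[0,0,-4,0,0,0,-1],[0,0,-6,0,0,0,-1],[0,0,-8,0,0,0,-1],[0,0,-10,0,0,0,-1],[0,0,-12,0,0,0,-1],[0,0,-12,0,0,0,-1],[0,0,-12,0,0,0,-1]]'
python3 - <<'E'
from h import *
s=monitor.observe();print(s["t"],s["ee_pos"],s["force"],s["ft_torque"])
a=viewer.grab_frame("side")[:,:,::-1];cv2.imwrite("pics/c14_raw.png",a)
cv2.imwrite("pics/c14.png",np.hstack([cv2.resize(a[170:305,190:300],(400,491),interpolation=2),cv2.resize(a[180:240,226:275],(400,491),interpolation=2)]))
E
```

```text
t: 11.35
ee_pos: [0.4654, -0.0815, 0.1811]
ee_rot: [-2.599, -1.765, -0.0]
force: [-0.1, 0.2, -7.5]
opening: 0.31
11.35 [ 0.46542832 -0.08151976  0.18109543] [-0.12629251  0.17912876 -7.54468371] [-0.11460219  0.09292478 -0.00392114]
```

View pics/c14.png

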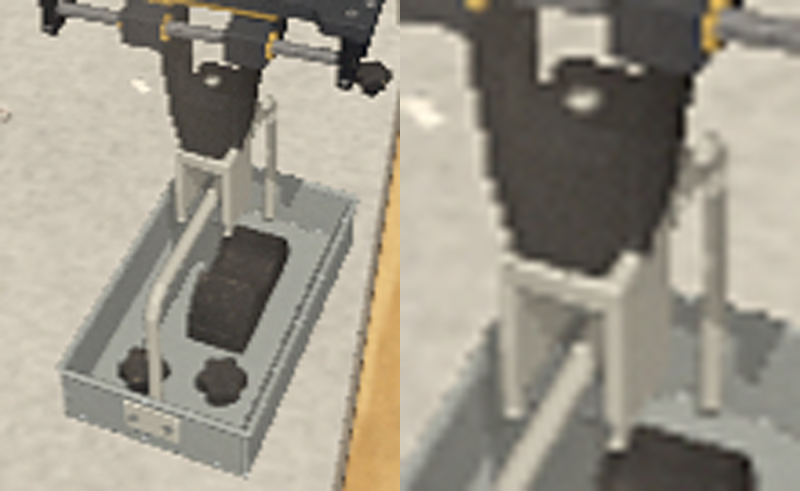

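```bash
python3 -m pendant '[[0,0,-2,0,0,0,-1],[0,0,-6,0,0,0,-1],[0,0,-12,0,0,0,-1],[0,0,-18,0,0,0,-1],[0,0,-24,0,0,0,-1],[0,0,-30,0,0,0,-1],[0,0,-36,0,0,0,-1],[0,0,-42,0,0,0,-1],[0,0,-48,0,0,0,-1],[0,0,-54,0,0,0,-1],[0,0,-60,0,0,0,-1],[0,0,-66,0,0,0,-1],[0,0,-72,0,0,0,-1],[0,0,-78,0,0,0,-1],[0,0,-83,0,0,0,-1],[0,0,-87,0,0,0,-1],[0,0,-90,0,0,0,-1],[0,0,-92,0,0,0,-1],[0,0,-92,0,0,0,-1],[0,0,-92,0,0,0,-1]]'
python3 -m pendant '[[0,0,0,0,0,0,-1],[0,0,0,0,0,0,-1],[0,0,0,0,0,0,-1],[0,0,0,0,0,0,-1],[0,0,0,0,0,0,-1],[0,0,0,0,0,0,-1],[0,0,0,0,0,0,-1],[0,0,0,0,0,0,-1]]'
python3 - <<'E'
from ov import *
a=viewer.grab_frame("side")[:,:,::-1].copy();cv2.imwrite("pics/c15_raw.png",a)
s=monitor.observe();e=s["ee_pos"];print("POS",s["t"],e,s["force"],s["ft_torque"])
r=(170,100,140,200);v=view(a,"side",r,(420,600));v2=v.copy();wire(v2,"side",r,(420,600),carB,(e[0],e[1],-.482),(0,0,255),z=.1)
cv2.imwrite("pics/c15.png",cv2.resize(np.hstack([v,v2]),(800,571)))
E
```

```text
t: 13.9
ee_pos: [0.4654, -0.0815, 0.273]
ee_rot: [-2.599, -1.765, 0.0]
force: [0.0, 0.2, -8.3]
opening: 0.31
t: 14.9
ee_pos: [0.4654, -0.0815, 0.2731]
ee_rot: [-2.599, -1.765, -0.0]
force: [-0.3, 0.9, -6.8]
opening: 0.313
side [[0.37, -0.144, 0.045], [0.461, 0.032, 0.045], [0.565, -0.024, 0.045], [0.476, -0.19, 0.045]] [0.115, 0.198, 0.119, 0.188]
top [[0.557, -0.021, 0.045], [0.467, -0.195, 0.045], [0.364, -0.139, 0.045], [0.453, 0.035, 0.045]] [0.118, 0.196, 0.117, 0.196]
rod top [[ 0.505  0.     0.125]
 [ 0.419 -0.164  0.125]] [ 0.46205046 -0.08204669  0.125     ] 0.1849417549686405
centre [ 0.46022577 -0.0804054   0.045     ] [ 0.46813418 -0.08145257  0.045     ]
yaw -0.4786116187030598
side [25 14  4  9 13] [220.61538462 159.07692308]
top [ 22  16  18  15 154] [179.87012987 223.24675325]
POS 14.95 [ 0.46545697 -0.08155643  0.27314682] [ 0.78895705 -0.30587192 -8.14182745] [-0.07391634  0.10753548 -0.0126798 ]
```

View pics/c15.png

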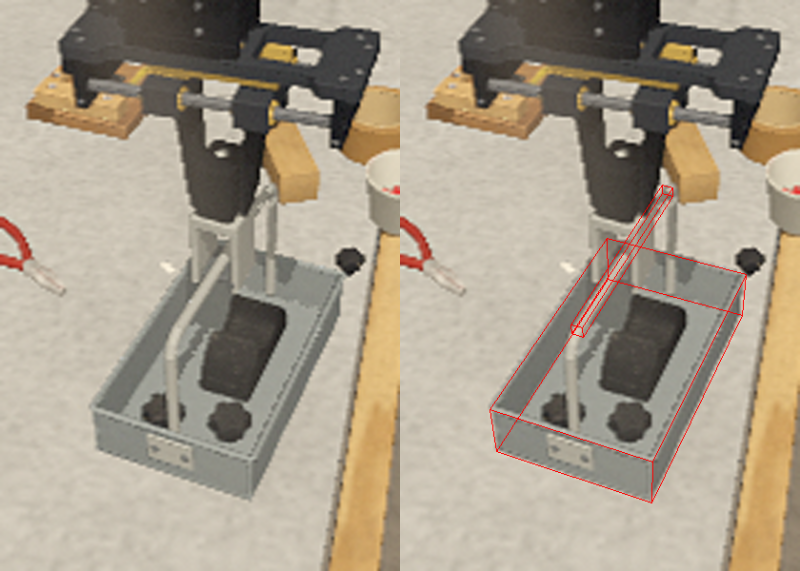

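```bash
python3 -m pendant '[[0,0,0,0,0,0,-1],[0,0,0,0,0,0,-1],[0,0,0,0,0,0,-1],[0,0,0,0,0,0,-1]]'
python3 - <<'E'
from ov import *
o=cv2.imread("pics/c15_raw.png");a=viewer.grab_frame("side")[:,:,::-1].copy();print("DIFF",(cv2.absdiff(a,o).max(2)>25).sum())
# level fit
def f(q):
    from scipy.spatial.transform import Rotation as R
    rot=R.from_euler("ZYX",[q[2],q[4],q[5]]).as_matrix(); L=np.array([[-.06,-.1,.045],[.06,-.1,.045],[.06,-.1,0],[.06,.1,.045],[-.06,-.1,0]])
    return (proj("side",(L-[0,0,.125])@rot.T+[q[0],q[1],.125+q[3]])-obs).ravel()
px=lambda u,v:(170+u/800*280-.5,100+v/571*200-.5)
obs=np.array([px(92,407),px(251,461),px(250,500),px(342,271),px(98,452)])
r=least_squares(f,[.465,-.081,-.48,.1,0,0],x_scale=[.001,.001,.01,.001,.01,.01]);print("FIT",r.x.round(4),r.fun.round(1))
b=viewer.grab_frame("top")
cv2.imwrite("pics/t16.png",b[:,:,::-1])
E
```

```text
t: 15.45
ee_pos: [0.4654, -0.0815, 0.2731]
ee_rot: [-2.599, -1.765, -0.0]
force: [0.0, -0.3, -7.7]
opening: 0.312
side [[0.37, -0.144, 0.045], [0.461, 0.032, 0.045], [0.565, -0.024, 0.045], [0.476, -0.19, 0.045]] [0.115, 0.198, 0.119, 0.188]
top [[0.557, -0.021, 0.045], [0.467, -0.195, 0.045], [0.364, -0.139, 0.045], [0.453, 0.035, 0.045]] [0.118, 0.196, 0.117, 0.196]
rod top [[ 0.505  0.     0.125]
 [ 0.419 -0.164  0.125]] [ 0.46205046 -0.08204669  0.125     ] 0.1849417549686405
centre [ 0.46022577 -0.0804054   0.045     ] [ 0.46813418 -0.08145257  0.045     ]
yaw -0.4786116187030598
side [25 14  4  9 13] [220.61538462 159.07692308]
top [ 22  16  18  15 154] [179.87012987 223.24675325]
DIFF 10
FIT [ 0.4642 -0.0748 -0.4765  0.0934  0.0036  0.0216] [-0.3  0.9 -0.  -0.2  0.4 -0.   0.1  0.3 -0.1 -0.9]
```

View pics/t16.png

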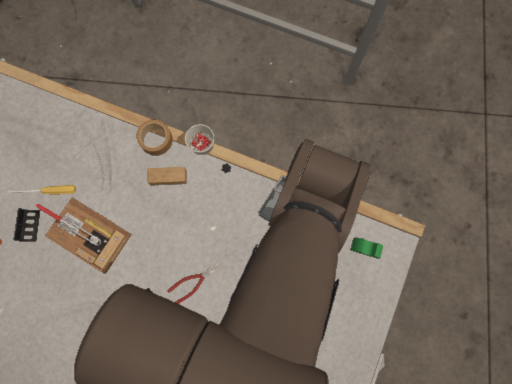

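Still, level to about 1° and 10 cm up; the block (167,176) and knob (226,169) have not moved. Handing in.

```bash
python3 -c "
from workcell import robot
print(robot.close_job())"
```

```text
the job is handed in; nothing more can be done
None
```

The carrier is hanging from the clamp alone, with its underside about 10 cm above the table. I handed the job in at about 15.5 s of the 48 s allowed.

**What I did:** I took the clamp by its grip at 60 N and pressed it over the middle of the handle rod until the rod was about 41 mm into the slot. The gate shuts at about 33 mm. I then lifted slowly and held.

**Last checks:**
- **Gate:** I never saw the shut gate clearly in a picture. That it caught rests on the load: the tool carries about 7.5–8 N, which fits clamp plus loaded carrier, and the rod stayed in the slot throughout the lift.
- **Height:** the arm pose puts the underside at about 100 mm. A rough fit of the carrier's corners in one side picture gave about 93 mm.
- **Level:** that same fit gave a tilt of about 0.2° one way and 1.2° the other.
- **Steadiness:** two side pictures about half a second apart were nearly identical.
- **Parts:** the saddle block and both knobs are still in the carrier.
- **Other things:** the wooden block and loose knob are where they were. The green look-alike was not touched.

**Did not go as planned:** the clamp sat about 0.1 rad off square in the jaws. I turned the tool to line the slot up with the rod, and it did not slip. The two cameras also differed by about 1.4 mm on where the rod lay, so I placed the clamp so that either reading was within tolerance.

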